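Lock the hose end onto the demonstration coupling

ROBOT

A 6-joint arm with a two-finger parallel gripper is mounted at the origin on the work surface. World frame = base frame: x ahead of the robot, y to its left, z up, the work surface at z = 0. Lengths are in m, angles in rad, forces in N, time in s.
With the tool pointing down it reaches from about 0.35 to 0.8 m from the base axis. Payload 7.3 kg.
Tool frame: the origin (TCP) lies between the finger pads; the fingertips stand 25 mm ahead of it and the grasp point (between the pads) lies 6 mm ahead of it (r.tip_extent is the distance from the TCP to the fingertips, in m); z points along the fingers, y is the direction in which the jaws open and shut (so a half turn about z gives the same grasp; the last joint's range is limited). The gripper opens to 85 mm and grips with 20 to 120 N. Pads are 22 mm wide; open, the fingers measure 114 mm over their backs; the gripper's body (76 mm by 85 mm) begins 54 mm behind the grasp point. The pads swing forward as they close: fully open they stand 13 mm farther back than shut.
Start: joints at [1.09, 0.342, 1.524, -0, 1.275, -0.146], TCP at [0.172, 0.496, 0.231] pointing down, gripper open.
Joint ranges: [-2.53, 2.53], [-0.77, 2.02], [0.04, 2.7], [-1, 4.14], [0.28, 2.66], [-3.11, 3.11]. Speed limits (rad/s): [2.57, 2.57, 3.14, 3.14, 3.14, 3.14].

INTERFACE

Orientations are given as a unit quaternion [x, y, z, w].
In Python, from workcell import r, command_gripper, optics gives the robot as it stands. The module is installed in compiled form; this text tells all that it offers. Calls block until the motion is done:
- r.reach(position, orientation): joint-space move of the TCP to a pose.
- r.move_straight(position, orientation=None, speed=0.15, max_force=None): straight line of the TCP; orientation=None keeps the orientation; speed is the mean speed in m/s. With max_force (N) it stops when the force on the tool has changed by that much, and returns True; else False.
- r.movej(angles): joint-space move.
- command_gripper(opening, force=None): finger opening in m; force is the grip in N (None keeps the last); returns when the fingers have stopped.
- r.hold(seconds).
- r.solve_ik(position, orientation): joint angles nearest the present ones, or None.
- r.read_state(): the state.
- optics.get_image(name): name is "side" or "top"; returns (picture, depth): 480x640x3 uint8, red, green, blue; 480x640 float32, m along the optical axis (not along the pixel's ray), 0 where there is no reading.
- optics.camera_model(name): a dict with "K" (3x3 intrinsics, pixels), "k1" (the pictures are not rectified: a ray, as slopes to the right and down, at radius r is drawn at 1 + k1 r^2 times it, then the intrinsics apply), "R" (3x3) and "t" (3): a world point X has camera coordinates R X + t. Camera axes: x right, y down, z forward; pixel columns grow to the right and rows downward; lengths in m; the calibration is good to about 2 mm. A picture is of the moment at which its call begins. camera_model takes no time and is no camera call.
A pose or a line that the arm cannot do raises r.PlanningError and nothing moves.
- r.finish_job(): hands the job in, once; it reports no verdict.
The state is a dict: "time_s": time; "joint_positions": joint angles; "dq": joint speeds; "tau": joint torques, N m; "eef_pos": TCP position; "eef_rot": TCP orientation; "contact_force": force on the tool from outside, world axes, zero at the start; "torque": the same for the moment, N m; "grip_width": finger opening in m.
Only numpy, scipy, OpenCV 4.12 (cv2) and the standard library are available. Lean on these libraries where they do the work, as an engineer would, in place of code of your own. Each camera call takes 0.05 s, during which the arm holds its last target. There are 200 camera calls.

TASK

Take the hose end that has a window cut in its side and slide it, window end down, over the upright steel stub on the stand, with the window on the side of the stub's spring button, all the way home so that the button pops out through the window. Push it on by hand, past the button, rather than dropping it; then let go, and leave the plain hose end standing where it is.

Things in the scene. Friction and masses are not known exactly. Their poses are not given: they have to be found in the camera images.
- hose_end: Upright tube, 120 mm tall, 45 mm outside, 38 mm bore, 0.18 kg: steel below, white plastic above 58 mm. Window in the wall on its +x side, 22-48 mm up, 90 deg of the round wide; above it on the same side a dark steel rib 8 mm wide, 5 mm proud, to 116 mm. Origin: axis at the lower end, z up. Grip near the top along its y, clear of the rib. Its x starts within 30 deg of world +x.
- plain_end: Same size and materials as the other hose end (120 mm tall, 45 mm outside) but with no window and no rib: leave it standing. Origin: on its axis at the lower end. The two may swap places.
- stand: Fixed. Origin: stub axis at table level, z up. Dark plate 130x90x10 mm, longer (85 mm) on its +x side; round flange, top at 16 mm, where the tube's end rests; steel stub 34 mm thick to height 64 mm, tapering to 12 mm at its top, 88 mm. Button on the +x side, 43-61 mm up. Its x starts within 30 deg of world +x. Tube's x must match stand's x within 15 deg.
- catch_body (a joint): Brass spring button on the stub, 16 mm wide, 18 mm tall, sloping top. Value (m): how far it is pushed in; 0 = out, standing 8 mm off the stub; at most 0.009. The tube coming down pushes it in (3 to 10 N downwards, more than its weight); it pops out once the window is there, the tube within 4 mm of resting on the flange.

How it is judged:
On the way:
1. the hose end, on the stub and with the fingers on it, pushes the button in (value of joint catch_body above 0.002 m and horizontal distance between hose_end and stand below 0.015 m and z of hose_end in the frame of stand below 0.065 m and contact force between hose_end and the fingers above 0.5 N), for 0.05 s.
At the end, for the whole second after the job is handed in: The windowed hose end rests on the stub: lower end within 6 mm of the flange, axis within 8 mm, upright within 0.15 rad, x axes within 0.6 rad, the button out through the window (pushed in less than 2 mm). The plain end stands within 40 mm of its start, tilted under 0.2 rad (z of hose_end in the frame of stand below 0.022 m and horizontal distance between hose_end and stand below 0.008 m and angle between hose_end's own z axis and vertical below 0.15 rad and value of joint catch_body below 0.002 m and angle between the x axis of hose_end and the x axis of stand, either way round below 0.6 rad and linear speed of hose_end below 0.03 m/s and distance of plain_end from where it was at the start of the episode below 0.04 m and angle between plain_end's own z axis and vertical below 0.2 rad); the robot touches nothing.
It fails at once if the plain hose end is knocked over or carried off (angle between plain_end's own z axis and vertical above 0.5 rad or distance of plain_end from where it was at the start of the episode above 0.06 m).
It also fails if it takes over 38 s, if anything falls off the work surface, if the arm or the gripper's body presses on something with over 40 N, if the wrist force passes 120 N, or if a joint passes its speed limit or range.

## Working session

There is one attempt and no reset: what is moved stays moved. The work goes in short steps, each a Python script; the robot and the scene stay as the last script left them, time stands still between calls to the robot, and variables do not carry over. Pictures are saved under pics/ and viewed, about 8 in all and at most 12, crops included, and the job is handed in when it is done.

```bash
mkdir -p pics
cat > h.py <<'E'
import numpy as np, cv2
from workcell import r, command_gripper, optics
def snap(n,tag):
    p,d=optics.get_image(n); cv2.imwrite(f'pics/{tag}.png',p[:,:,::-1]); np.save(f'pics/{tag}_d.npy',d); return p,d
def rays(n,uv):
    m=optics.camera_model(n); K=np.array(m['K']); x=(np.asarray(uv,float).reshape(-1,2)-K[:2,2])/[K[0,0],K[1,1]]
    s=x.copy()
    for _ in range(20): s=x/(1+m['k1']*(s**2).sum(1,keepdims=True))
    R=np.array(m['R']);t=np.array(m['t'])
    return -R.T@t, np.c_[s,np.ones(len(s))]@R
def onplane(n,uv,z):
    c,d=rays(n,uv); return c+d*((z-c[2])/d[:,2])[:,None]
def cloud(n,dep):
    v,u=np.mgrid[0:480,0:640]; c,d=rays(n,np.c_[u.ravel(),v.ravel()]); 
    P=c+d*dep.reshape(-1,1); P[dep.ravel()==0]=np.nan
    return P.reshape(480,640,3)
E
python3 - <<'E'
from h import *
for n in('side','top'):
    snap(n,n+'0'); m=optics.camera_model(n); print(n,m['K'],m['k1'],-np.array(m['R']).T@np.array(m['t']),np.array(m['R']).round(2).tolist())
print(r.read_state())
E
```

```text
side [[492.48483648   0.         321.67736924]
 [  0.         492.48483648 240.14888584]
 [  0.           0.           1.        ]] -0.08765946063082135 [0.46567827 0.55075931 0.59610389] [[-0.99, -0.17, 0.01], [-0.13, 0.72, -0.69], [0.11, -0.68, -0.73]]
top [[603.98283595   0.         328.32840977]
 [  0.         603.98283595 237.17185934]
 [  0.           0.           1.        ]] -0.016021953276576927 [0.37616152 0.04362495 1.07202693] [[-0.02, -1.0, -0.01], [-0.99, 0.02, -0.17], [0.17, 0.01, -0.99]]
{'time_s': 0.1, 'joint_positions': array([ 1.08999567e+00,  3.42656788e-01,  1.52490506e+00, -2.07245416e-05,
        1.27540888e+00, -1.46014070e-01]), 'dq': array([ 4.00692149e-04, -1.01373865e-03, -3.55095993e-03,  4.18298454e-04,
        9.34322013e-05, -3.19321771e-04]), 'tau': array([ 2.46774056e-03, -4.34448838e+01, -2.46490967e+01, -2.31689262e-05,
        4.68654951e-03,  4.10197367e-05]), 'eef_pos': array([0.17232484, 0.49553867, 0.23079925]), 'eef_rot': array([ 1.66609625e-01,  9.86022696e-01, -6.58526869e-04, -2.03002148e-04]), 'contact_force': array([-0.3274139 , -0.03777798, -0.4808522 ]), 'torque': array([-0.01717614,  0.01467387,  0.06389248]), 'grip_width': 0.08529703288472563}
```

View pics/side0.png

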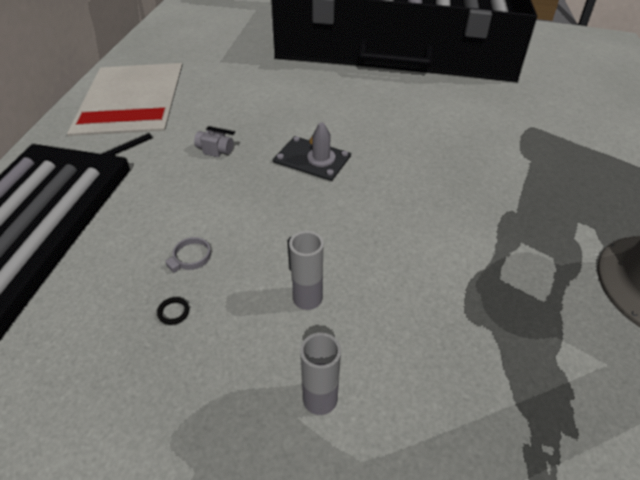

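View pics/top0.png

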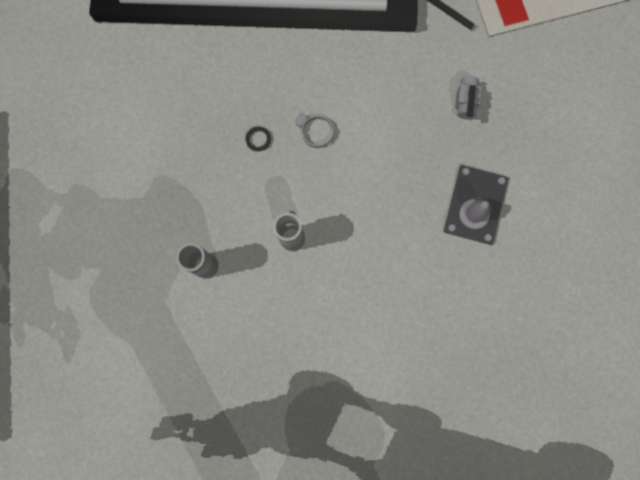

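The side view shows the ribbed end with its rim at about (307,243), the plain end at (320,348) and the stand at (320,155). In the top view the ribbed rim is at (289,227) with the rib at (292,212), the plain rim at (191,257), and the stand plate around (477,205).

Run:
```python
from h import *
from scipy.spatial import cKDTree
def cfit(xy):
    a=np.linalg.lstsq(np.c_[2*xy,np.ones(len(xy))],(xy**2).sum(1),rcond=None)[0]; return a[:2],np.sqrt(a[2]+a[0]**2+a[1]**2)
D={n:np.load(f'pics/{n}0_d.npy') for n in('top','side')}; C={n:cloud(n,D[n]) for n in D}
for n,boxes in {'top':{'win':(262,200,320,256),'plain':(170,236,222,285),'stub':(440,160,515,250)},'side':{'win':(280,225,330,315),'plain':(295,325,345,420),'stub':(270,115,355,182)}}.items():
    for k,(a,b,c,d) in boxes.items():
        P=C[n][b:d,a:c].reshape(-1,3); P=P[np.isfinite(P[:,0])]
        print(n,k,'zmax',np.percentile(P[:,2],[99,99.8]).round(4))
        if k!='stub':
            T=P[(P[:,2]>.117)&(P[:,2]<.126)]; c0=T[:,:2].mean(0); print('  rim',len(T),c0.round(4),[(x.round(4)) for x in cfit(T[:,:2])], 'rect',cv2.minEnclosingCircle(T[:,:2].astype(np.float32)))
            S=P[(P[:,2]>.07)&(P[:,2]<.112)]; cc=cfit(T[:,:2])[0]; rr=np.linalg.norm(S[:,:2]-cc,axis=1); Q=S[(rr>.0245)&(rr<.032)]
            if len(Q): dd=Q[:,:2].mean(0)-cc; print('  proud',len(Q),np.degrees(np.arctan2(dd[1],dd[0])))
        else:
            T=P[(P[:,2]>.03)&(P[:,2]<.062)]; print('  stub',len(T),T[:,:2].mean(0),T[:,:2].min(0),T[:,:2].max(0),[(x.round(4)) for x in cfit(T[:,:2])])
            T=P[P[:,2]>.08]; print('  tip',len(T),T.mean(0))
# plate by colour, both views
for n,(a,b,c,d) in {'top':(430,150,525,255),'side':(262,115,362,190)}.items():
    im=cv2.imread(f'pics/{n}0.png'); g=im.max(2); m=np.zeros_like(g); m[b:d,a:c]=(g[b:d,a:c]<85)*255
    m=cv2.morphologyEx(m,cv2.MORPH_OPEN,np.ones((3,3)))
    ct=max(cv2.findContours(m,0,2)[0],key=cv2.contourArea)[:,0]
    W=onplane(n,ct,.010)[:,:2]; R=cv2.minAreaRect(W.astype(np.float32)); bp=cv2.boxPoints(R)
    print(n,'plate',R,bp.tolist())
for n,uv in {'top':[(289,227),(292,212),(191,257),(479,209)],'side':[(307,243),(320,348)]}.items(): print(n,onplane(n,uv,.12).round(4).tolist())
im=cv2.imread('pics/top0.png'); A=[cv2.resize(im[195:260,255:335],None,fx=5,fy=5,interpolation=2),cv2.resize(im[155:255,435:520],None,fx=4,fy=4,interpolation=2)]
h=max(x.shape[0] for x in A); cv2.imwrite('pics/crop0.png',np.hstack([cv2.copyMakeBorder(x,0,h-x.shape[0],0,0,0) for x in A]))
```

```text
top win zmax [0.121  0.1226]
  rim 189 [0.5588 0.114 ] [array([0.5584, 0.1148]), np.float64(0.0209)] rect ((0.5601696968078613, 0.11439009755849838), 0.024563338607549667)
  proud 4 -25.31926319918767
top plain zmax [0.1209 0.1225]
  rim 185 [0.5116 0.2704] [array([0.5121, 0.2702]), np.float64(0.0208)] rect ((0.5118150115013123, 0.270493745803833), 0.02301725745201111)
top stub zmax [0.0835 0.0885]
  stub 120 [ 0.59018288 -0.20415062] [ 0.5779357 -0.2231553] [ 0.61750486 -0.19531328] [array([ 0.5964, -0.2139]), np.float64(0.0185)]
  tip 98 [ 0.59369483 -0.21091476  0.08534481]
side win zmax [0.1208 0.1214]
  rim 289 [0.559  0.1189] [array([0.5586, 0.1186]), np.float64(0.0209)] rect ((0.5603610277175903, 0.11913133412599564), 0.02453669346868992)
  proud 42 -9.559828756235483
side plain zmax [0.1217 0.1223]
  rim 470 [0.5122 0.2736] [array([0.5123, 0.2733]), np.float64(0.021)] rect ((0.5112096667289734, 0.27244773507118225), 0.0240510031580925)
side stub zmax [0.0819 0.088 ]
  stub 270 [ 0.59548511 -0.19755102] [ 0.5785962 -0.2147639] [ 0.61888192 -0.19047476] [array([ 0.5961, -0.2108]), np.float64(0.018)]
  tip 68 [ 0.5945175  -0.2061707   0.08482686]
top plate ((0.6135074496269226, -0.2171514481306076), (0.08969746530056, 0.12823215126991272), 73.36103820800781) [[0.5392340421676636, -0.24176329374313354], [0.6620968580245972, -0.27848127484321594], [0.6877808570861816, -0.19253960251808167], [0.564918041229248, -0.15582162141799927]]
side plate ((0.6097673177719116, -0.2200477421283722), (0.12116602808237076, 0.13143444061279297), 73.26329040527344) [[0.5293876528739929, -0.2591394782066345], [0.6552543044090271, -0.29698920249938965], [0.6901469826698303, -0.18095600605010986], [0.5642803311347961, -0.14310628175735474]]
top [[0.5575, 0.1119, 0.12], [0.582, 0.1069, 0.12], [0.512, 0.2687, 0.12], [0.5808, -0.1943, 0.12]]
side [[0.5572, 0.1174, 0.12], [0.5128, 0.2703, 0.12]]
```

View pics/crop0.png

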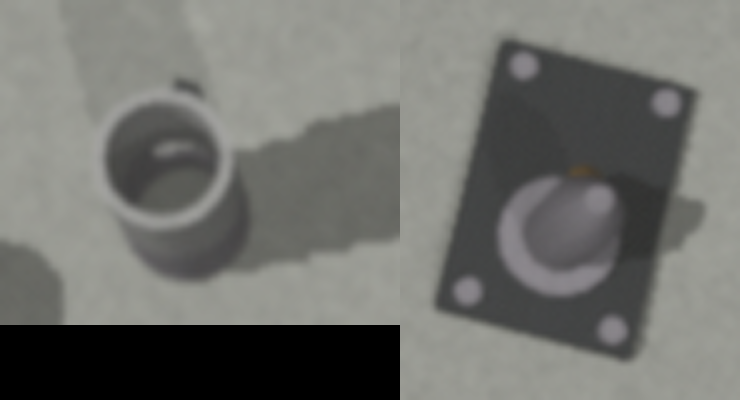

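Stand is at about (0.595, -0.210) with yaw -16.6°. The windowed end is at about (0.5585, 0.1165) with yaw about -12°. The two cameras disagree by about 4 mm in y, so I use the mean. Next I grasp, lift and check.

```bash
cat >> h.py <<'E'
def quat(yawdeg, flip=0):   # tool down, jaws (tool y) along object's y at this yaw
    a=np.radians((yawdeg+180)/2+90*flip); return [np.cos(a),np.sin(a),0,0]
HOSE=np.array([.5585,.1165]); STAND=np.array([.5950,-.2097]); SY=-16.6
E
python3 - <<'E'
from h import *
q=quat(-12)
for f in(0,1):
    for p in((*HOSE,.25),(*HOSE,.101),(*STAND,.27)): print(f,r.solve_ik(p,quat(-12 if p[1]>0 else SY,f)))
command_gripper(.085,60)
r.reach([*HOSE,.25],q)
r.move_straight([*HOSE,.101],speed=.12,max_force=8)
print(r.read_state()['eef_pos'])
command_gripper(.03,60); s=r.read_state(); print(s['grip_width'],s['contact_force'],s['torque'])
r.move_straight([*HOSE,.25],speed=.12)
s=r.read_state(); print(s['grip_width'],s['contact_force'],s['time_s'])
a,_=snap('side','side1'); b,_=snap('top','top1')
cv2.imwrite('pics/v1.png',np.hstack([cv2.resize(a[100:360,180:460],(400,371)),cv2.resize(b[100:360,180:460],(400,371))])[:,:,::-1])
E
```

```text
0 [ 7.13295050e-02  4.13270540e-01  1.36330928e+00 -4.44089210e-16
  1.36501283e+00 -1.29002731e+00]
0 [ 7.13295050e-02  5.54783665e-01  1.56842997e+00 -4.44089210e-16
  1.01837902e+00 -1.29002731e+00]
0 [-4.60244452e-01  5.20964285e-01  1.13480010e+00 -4.44089210e-16
  1.48582826e+00 -1.74131612e+00]
1 [ 7.13295050e-02  4.13270540e-01  1.36330928e+00 -4.44089210e-16
  1.36501283e+00  1.85156534e+00]
1 [ 7.13295050e-02  5.54783665e-01  1.56842997e+00 -4.44089210e-16
  1.01837902e+00  1.85156534e+00]
1 [-4.60244452e-01  5.20964285e-01  1.13480010e+00 -4.44089210e-16
  1.48582826e+00  1.40027653e+00]
[0.55899864 0.11656005 0.10177737]
0.04332125570166782 [-0.96633025 -1.53757868  5.55199605] [-0.07246177  0.15480556  0.04475706]
0.04348171396346035 [ 0.14782179  1.08608029 -1.73650081] 5.525
```

View pics/v1.png

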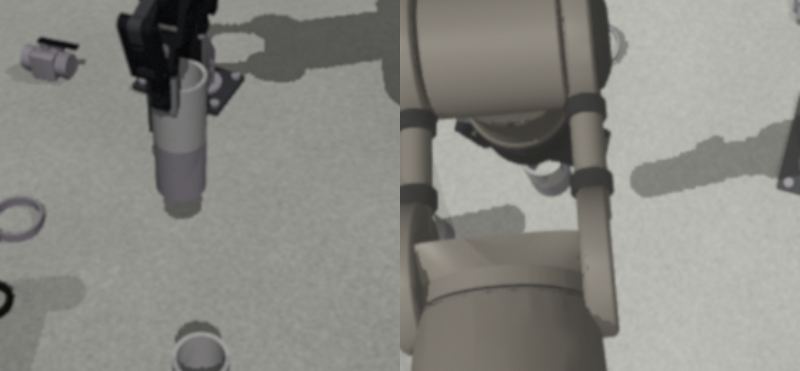

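Gripped at a width of 43 mm, and the tube hangs upright with the rib at its left edge in the side view. Next I turn the tube so the rib and window face the side camera, to measure its offset and yaw in the gripper.

```bash
cat > meas.py <<'E'
from h import *
from scipy.optimize import least_squares
def axis(tag,box,zr,xy0):
    """cylinder r=22.5 mm fitted to side-view points: axis xy at mid zr and tilt"""
    d=np.load(f'pics/{tag}_d.npy'); P=cloud('side',d); a,b,c,e=box; P=P[b:e,a:c].reshape(-1,3)
    P=P[np.isfinite(P[:,0])&(P[:,2]>zr[0])&(P[:,2]<zr[1])&(np.linalg.norm(P[:,:2]-xy0,axis=1)<.035)]
    zm=np.mean(zr)
    f=lambda p:np.linalg.norm(P[:,:2]-p[:2]-np.outer(P[:,2]-zm,p[2:]),axis=1)-.0225
    s=least_squares(f,[*xy0,0,0],loss='soft_l1',f_scale=.001); return s.x,len(P),np.abs(s.fun).mean()
E
python3 - <<'E'
from meas import *
print(axis('side1',(180,100,460,250),(.145,.2),HOSE))
r.reach([*HOSE,.25],quat(48)); print(r.read_state()['eef_pos'],r.read_state()['time_s'])
a,_=snap('side','side2'); print(axis('side2',(180,100,460,250),(.135,.158),HOSE),axis('side2',(180,100,460,250),(.135,.2),HOSE))
cv2.imwrite('pics/v2.png',cv2.resize(a[90:250,240:400],(640,640))[:600,:,::-1])
E
```

```text
(array([0.557933  , 0.11759298, 0.00192944, 0.00273838]), 1079, np.float64(0.0004645811337673343))
[0.55845162 0.11650696 0.24984239] 6.6083
(array([ 0.55876544,  0.11736879, -0.06173343,  0.01087797]), 243, np.float64(0.0010670574625029608)) (array([ 0.55846947,  0.11722937,  0.01181946, -0.0018348 ]), 1029, np.float64(0.000802489908727701))
```

View pics/v2.png

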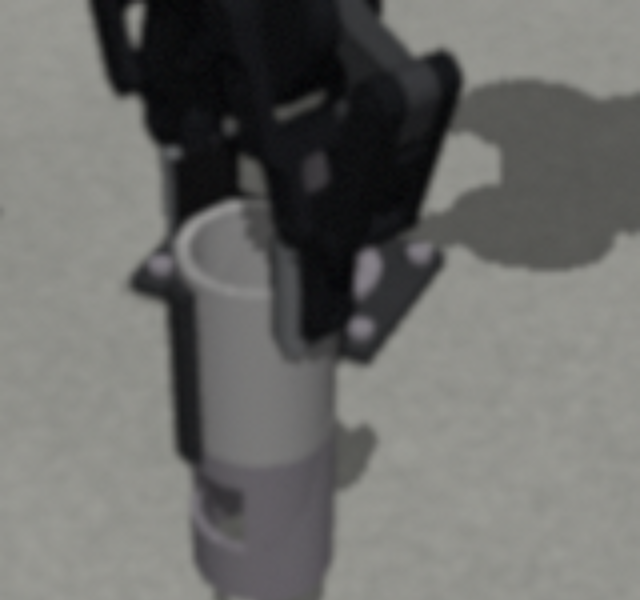

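The window spans from the tube's left edge (about 195) to 245, and the rib is at about 172–200 on the left of this view. I'll turn these silhouettes into angles numerically.

Run:
```python
from meas import *
im=cv2.imread('pics/side2.png').max(2).astype(int)
ax=np.array([.5584,.1173])
def off(uv):
    c,d=rays('side',uv); h=d[:,:2]/np.linalg.norm(d[:,:2],axis=1,keepdims=True); w=ax-c[:2]
    return (h[:,0]*w[1]-h[:,1]*w[0])*1000   # + : axis left of ray => ray passes right
u=np.arange(278,330)
o=off(np.c_[u,np.full(len(u),190)])
print('off',dict(zip(u.tolist(),o.round(1).tolist())))
print('cols',u[0],'..')
for v in (184,190,196,200,212,216,220): print(v,im[v,u].tolist())
c,d=rays('side',[(305,190)]); print('az to cam',np.degrees(np.arctan2(-d[0,1],-d[0,0])))
```

```text
off {278: -31.7, 279: -30.5, 280: -29.3, 281: -28.2, 282: -27.0, 283: -25.8, 284: -24.6, 285: -23.5, 286: -22.3, 287: -21.1, 288: -19.9, 289: -18.7, 290: -17.6, 291: -16.4, 292: -15.2, 293: -14.0, 294: -12.8, 295: -11.7, 296: -10.5, 297: -9.3, 298: -8.1, 299: -6.9, 300: -5.8, 301: -4.6, 302: -3.4, 303: -2.2, 304: -1.0, 305: 0.2, 306: 1.4, 307: 2.5, 308: 3.7, 309: 4.9, 310: 6.1, 311: 7.3, 312: 8.5, 313: 9.7, 314: 10.8, 315: 12.0, 316: 13.2, 317: 14.4, 318: 15.6, 319: 16.8, 320: 18.0, 321: 19.1, 322: 20.3, 323: 21.5, 324: 22.7, 325: 23.9, 326: 25.1, 327: 26.2, 328: 27.4, 329: 28.6}
cols 278 ..
184 [143, 145, 147, 140, 109, 65, 35, 28, 30, 31, 35, 57, 86, 104, 108, 108, 111, 112, 114, 116, 117, 117, 118, 119, 120, 121, 120, 120, 121, 119, 118, 119, 117, 117, 113, 112, 110, 109, 107, 106, 102, 99, 94, 89, 81, 95, 128, 144, 147, 145, 144, 143]
190 [140, 141, 142, 140, 120, 81, 40, 27, 30, 30, 33, 49, 78, 97, 106, 109, 110, 111, 114, 116, 117, 118, 119, 119, 120, 120, 120, 120, 120, 120, 119, 117, 118, 116, 115, 113, 111, 110, 107, 105, 102, 98, 94, 87, 84, 101, 131, 146, 150, 149, 148, 14
[... 529 characters left out ...]
144, 144, 147, 145, 134, 109, 88, 77, 65, 55, 52, 53, 59, 64, 67, 72, 79, 86, 95, 98, 99, 100, 99, 99, 100, 98, 98, 97, 95, 94, 94, 93, 91, 88, 87, 91, 88, 86, 81, 79, 87, 105, 115, 124, 135, 144, 149]
216 [146, 145, 146, 147, 148, 150, 149, 147, 143, 131, 121, 109, 87, 69, 63, 64, 63, 60, 56, 56, 55, 59, 72, 90, 98, 99, 99, 99, 100, 99, 99, 98, 97, 96, 95, 93, 93, 90, 91, 92, 92, 89, 85, 82, 84, 107, 134, 145, 148, 148, 149, 149]
220 [147, 146, 145, 145, 145, 143, 145, 147, 141, 118, 100, 108, 114, 103, 85, 76, 78, 83, 84, 84, 86, 89, 92, 94, 99, 100, 100, 100, 99, 99, 98, 98, 98, 97, 95, 96, 96, 95, 96, 93, 93, 89, 85, 82, 84, 108, 134, 146, 150, 149, 149, 148]
az to cam 102.05217530165618
```

The rib edges (offsets -25.8 and -18 mm) and the window edge (-6.4 mm) agree: the tube's yaw is about 7° less than the tool's. So the tool yaw at the stand should be about -9.4°. The tube is centred in the grip within 1 mm. I go above the stand and compare tube and stub in the same views.

Run:
```python
from meas import *
for n,b in {'top':(440,160,515,250),'side':(270,115,355,182)}.items():
    P=cloud(n,np.load(f'pics/{n}0_d.npy'))[b[1]:b[3],b[0]:b[2]].reshape(-1,3); P=P[np.isfinite(P[:,0])]
    P=P[(P[:,2]>.024)&(P[:,2]<.086)&(np.linalg.norm(P[:,:2]-STAND,axis=1)<.024)]
    R=np.where(P[:,2]<.064,.017,.017-.011*(P[:,2]-.064)/.024)
    s=least_squares(lambda p:np.linalg.norm(P[:,:2]-p,axis=1)-R,STAND,loss='soft_l1',f_scale=.001); print(n,s.x,len(P),np.abs(s.fun).mean())
q=quat(-9.4)
r.reach([*STAND,.30],q)
r.move_straight([*STAND,.215],speed=.1,max_force=8)
s=r.read_state(); print(s['eef_pos'],s['time_s'],s['grip_width'])
a,_=snap('side','side3'); b,_=snap('top','top3')
A=axis('side3',(240,40,400,170),(.125,.165),STAND); print(A)
cv2.imwrite('pics/v3.png',np.hstack([cv2.resize(a[70:190,250:370],(400,400),interpolation=2),cv2.resize(b[130:270,400:540],(400,400),interpolation=2)])[:,:,::-1])
```

```text
top [ 0.59520609 -0.21255802] 394 0.0007937789648905743
side [ 0.59543013 -0.20985026] 527 0.0010326583299061056
[ 0.59540989 -0.2097784   0.21584093] 8.9167 0.04340241830152521
(array([ 0.59574416, -0.20865145, -0.00895045,  0.01033266]), 509, np.float64(0.0008390411357785506))
```

View pics/v3.png

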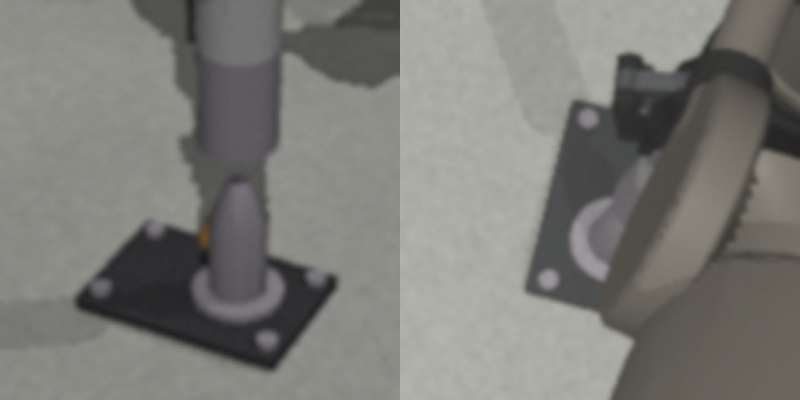

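The tube hangs right over the stub and is upright. Measured in the same view, the tube axis is about (+0.3, +1.2) mm off the stub, so I correct for that. The brass button is at the left (+x), matching the rib. Now I descend in guarded stages.

Run:
```python
from h import *
T=np.array([.5947,-.2109])
def st(k): s=r.read_state(); print(k,s['eef_pos'].round(4),s['contact_force'].round(1),s['torque'].round(2),round(s['time_s'],2),round(s['grip_width'],4))
r.move_straight([*T,.215],quat(-9.4),speed=.05); st('above')
print(r.move_straight([*T,.172],speed=.06,max_force=10)); st('taper')
h=r.move_straight([*T,.160],speed=.03,max_force=12); print(h); st('on stub')
if not h:
    print(r.move_straight([*T,.130],speed=.03,max_force=30)); st('button')
snap('side','side4'); a=cv2.imread('pics/side4.png'); cv2.imwrite('pics/v4.png',cv2.resize(a[40:200,240:400],(600,600)))
```

```text
above [ 0.5947 -0.2111  0.2152] [-0.8 -0.6 -2.2] [ 0.03 -0.01 -0.01] 9.27 0.0433
False
taper [ 0.5949 -0.211   0.1724] [ 0.4 -0.3 -1.8] [ 0.04 -0.05 -0.1 ] 10.13 0.0433
False
on stub [ 0.5947 -0.2109  0.1599] [ 0.6 -0.3 -2.1] [-0.06 -0.01  0.02] 10.68 0.0434
False
button [ 0.5948 -0.211   0.1299] [ 2.7 -1.4  1.3] [-0.14 -0.46  0.02] 11.83 0.0434
```

View pics/v4.png

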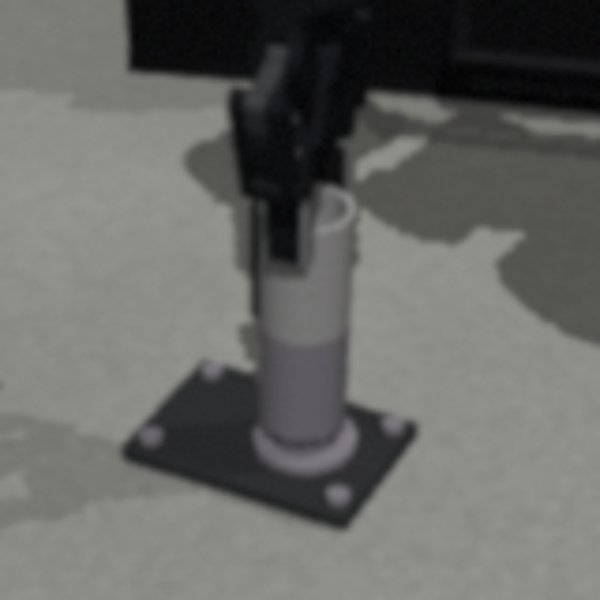

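The tube is on the stub and pressing the button in, with about 12 mm left to go. I push it home to contact and then check before letting go.

Run:
```python
from h import *
T=np.array([.5947,-.2109])
def st(k): s=r.read_state(); print(k,s['eef_pos'].round(4),s['contact_force'].round(1),s['torque'].round(2),round(s['time_s'],2),round(s['grip_width'],4))
print(r.move_straight([*T,.114],speed=.025,max_force=18)); st('home')
r.hold(.3); st('settled')
snap('side','side5'); a=cv2.imread('pics/side5.png'); cv2.imwrite('pics/v5.png',cv2.resize(a[80:180,270:370],(600,600),interpolation=2))
```

```text
True
home [ 0.5941 -0.2107  0.1178] [-1.  -0.1  4.7] [ 0.19  0.13 -0.04] 12.39 0.0429
settled [ 0.594  -0.2107  0.1178] [-0.7 -0.   5.5] [ 0.22  0.11 -0.  ] 12.69 0.0433
```

View pics/v5.png

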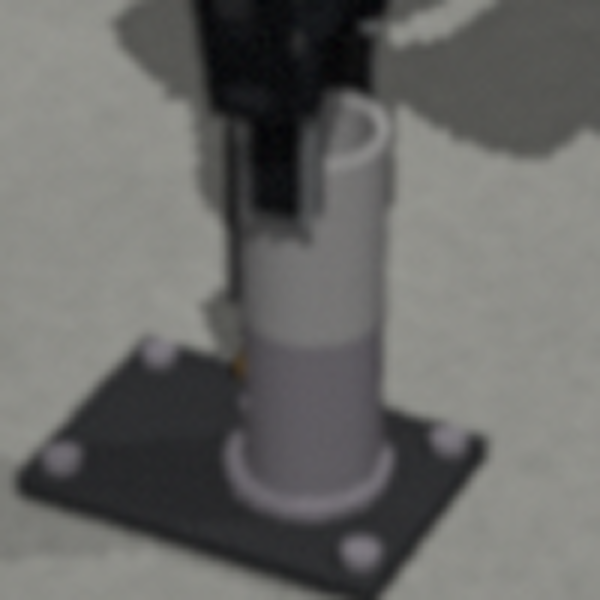

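The tube is on the flange: TCP z is 0.1178, exactly as predicted, and the stop came at contact. The brass button stands out past the tube's left side at (240,365). I release and retreat straight up.

Run:
```python
from meas import *
p=r.read_state()['eef_pos']
command_gripper(.085); r.hold(.2)
r.move_straight([p[0],p[1],.26],speed=.12)
q=r.read_state()['joint_positions'].copy(); q[0]-=.5; r.movej(q); r.hold(.2)
a,d=snap('side','side6'); b,dt=snap('top','top6')
print(axis('side6',(250,60,400,190),(.04,.13),np.array([.595,-.21])))
P=cloud('side',d)[60:190,250:400].reshape(-1,3); P=P[np.isfinite(P[:,0])]; P=P[np.linalg.norm(P[:,:2]-[.595,-.21],axis=1)<.03]; print('top z',np.percentile(P[:,2],[98,99.5]))
print('plain',axis('side6',(295,325,345,420),(.02,.1),np.array([.512,.272])),axis('side0',(295,325,345,420),(.02,.1),np.array([.512,.272])))
s=r.read_state(); print(s['time_s'],s['contact_force'],s['grip_width'])
cv2.imwrite('pics/v6.png',np.hstack([cv2.resize(a[80:180,270:370],(400,400),interpolation=2),cv2.resize(b[130:260,410:540],(400,400),interpolation=2)])[:,:,::-1])
```

```text
(array([ 0.59441706, -0.20965901,  0.00310148,  0.00774153]), 1220, np.float64(0.0013168277375472921))
top z [0.13529484 0.13620505]
plain (array([ 0.5123024 ,  0.27363009, -0.00562127,  0.03141001]), 1613, np.float64(0.001142758819381235)) (array([ 0.51225452,  0.27364613, -0.00712663,  0.02990091]), 1624, np.float64(0.0011800839767800225))
16.2583 [ 0.26452538 -0.46155688  0.7403046 ] 0.08513554279471233
```

View pics/v6.png

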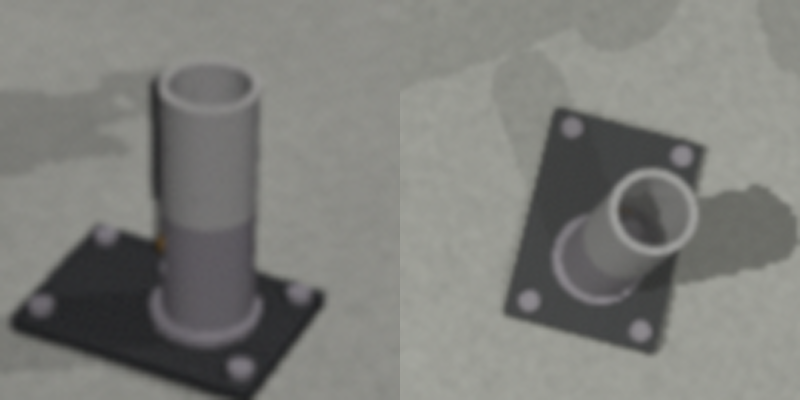

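The tube stands upright on the flange with its top at z ≈ 136 mm. The brass button shows at (162,242) through the window, the plain end has not moved, and the arm is clear.

```bash
python3 -c "
from workcell import r
r.finish_job()"
```

```text
the job is handed in; nothing more can be done
```

The windowed hose end is home on the stub with the button showing out through the window, and I handed the job in. The last pictures and state were taken at 16.3 s, against the 38 s limit. I gripped it near the top and measured its yaw from the rib and window. I turned it to match the stand, pushed it down past the button to contact with the flange, let go and moved the arm clear.

**Last checks, all passed:**
- **Seating:** the tube's top is at about 136 mm, which is the 16 mm flange plus 120 mm.
- **Position:** its axis is within about 1 mm of the measured stub axis, and it stands upright within about 0.01 rad.
- **Button:** the brass button can be seen standing out past the tube's side. This is by eye; I had no reading of how far it is pushed in.
- **Plain end:** it moved less than 0.1 mm in the side view.
- **Arm:** the gripper is open and clear, and the force on the tool is under 1 N.

**Disagreements:**
- **Cameras:** the two cameras differed by 3–4 mm in y, so I set the final position from the tube and stub as the side camera showed them.
- **Tube yaw:** my first estimate from the top view was about 7° off, and I corrected it before pushing on.

I did not measure the final yaw again after letting go.

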